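# Fetch the captive ruler out of the desk organiser

## Task

Turn the red clamp knob about a quarter turn clockwise to free the organiser's white sliding tray, and slide the tray all the way to its left end, the two small things staying in it. Then get the long ruler out through the gap between tray and fixed cover, which is shorter than the ruler: shift its left end further under the tray, tip its right end up above the cover and draw it out diagonally. Finish while still holding the ruler in the gripper, motionless, roughly level, rib side up, all of it at least 15 cm above the desk, with mug, stapler and mouse left where they were.

Things in the scene. Friction and masses are not known exactly. Their poses are not given: they have to be found in the camera images.
- organiser: Pale wooden open-topped box fixed to the desk, 160 (x) x 430 (y) x 55 mm high, walls and floor 5 mm. Origin: centre of its underside; z up, +y end to the robot's left, -x side nearest the robot. A fixed cover closes the top from y -215 to -150 mm (z 52 to 58 mm). A white tray slides along y on the rim; with it fully at the +y end the free gap runs from y -150 to +80 mm.
- tray (a joint): Sliding of the white tray along the organiser's +y, in m: 0 = at the start, next to the fixed cover (clamped), 0.225 = fully at the +y end, where it meets its stop. Friction about 1.5 N plus light damping. Clamped, it has about 2.5 mm of play.
- tray_mid (a point): Centre of the white tray's inside floor (axes as the organiser's). Tray 160 (x) x 130 (y) mm, walls 4 mm thick; underside 56, floor top 60, wall tops 74 mm above the desk; the ruler fits beneath it. A flat ear on the robot side (62 mm above the desk) carries the knob, axis 120 mm from the tray centre towards -x.
- knob (a joint): Angle of the red clamp knob, rad, growing clockwise seen from above: 0 = clamped (bar along the organiser's y), 1.55 = stop (bar along x). Starts between 0 and 0.25. Above about 0.65 its pin clears the brass keeper on the box and the tray is free. Stays where left (friction 0.05 N m). It travels with the tray, so it is also the handle to slide it, bar still gripped.
- knob_grip (a point): Grip point on the knob's axis, 92 mm above the desk; axes turn with the knob. Red upright bar 14 mm wide (its x) x 42 mm long (its y), from 70 to 104 mm above the desk, on a black disc of radius 18 mm (62 to 70 mm above the desk), 40 mm outside the tray's robot-side wall.
- ruler_grip (a point): Centre of the ruler's blue grip rib, 16 mm above the ruler's underside, which starts flat on the organiser's floor. Ruler: aluminium strip 36 (x) x 310 (y) x 4 mm, 0.14 kg, with a rib 12 (x) x 60 (y) mm at its middle rising to 28 mm above the underside; balanced at the rib. Its y runs along its length, +y end roughly towards the organiser's +y.
- ruler: The ruler as a whole; origin in the middle of its underside, z up out of the rib side.
- ruler_end_a (a point): Middle of the ruler's +y end, 155 mm from its middle, 2 mm above its underside.
- ruler_end_b (a point): Middle of the ruler's -y end, 155 mm from its middle, 2 mm above its underside.
- eraser_mid (a point): Centre of a green eraser 22 x 45 x 13 mm lying loose in the tray; must stay in it.
- clip_box_mid (a point): Centre of an orange clip box 45 x 35 x 20 mm standing loose in the tray; must stay in it.
- mug: Blue mug, 80 mm wide, 90 mm high, standing on the desk; origin under its centre. Leave alone.
- stapler: Red and black stapler 140 x 36 x 58 mm on the desk; origin under its centre. Leave alone.
- mouse: Black computer mouse 100 x 58 x 32 mm on the desk; origin under its centre. Leave alone.

How it is judged:
On the way, in this order (a step that is already met when the one before it is completed fails the run):
1. the clamp knob is turned to free the tray (value of joint knob above 0.7 rad), for 0.1 s.
2. the tray is slid to its other end, the ruler still in the organiser (value of joint tray above 0.21 m and height (world z) of each of ruler_end_a, ruler_end_b below 0.06 m), for 0.1 s.
3. the ruler is tipped up out of the gap, its other end still under the tray (height (world z) of ruler_end_b above 0.065 m and height (world z) of ruler_end_a below 0.056 m and y of ruler_end_a in the frame of organiser above 0.08 m), for 0.1 s.
At the end, for the whole second after the job is handed in: The ruler is gripped by the fingers, still (under 30 mm/s), within 20 degrees of level (rib side up), both its ends more than 145 mm above the desk, touching neither organiser nor tray; the tray is within 20 mm of its +y end; the eraser and the clip box are in the tray (height (world z) of each of ruler_end_a, ruler_end_b above 0.145 m and angle between ruler's own z axis and vertical below 0.35 rad and contact force between ruler and the fingers above 1 N and contact force between ruler and organiser below 0.1 N and linear speed of ruler below 0.03 m/s and value of joint tray above 0.205 m and x of eraser_mid in the frame of tray_mid between -0.08 and 0.08 m and y of eraser_mid in the frame of tray_mid between -0.065 and 0.065 m and z of eraser_mid in the frame of tray_mid between 0 and 0.04 m and x of clip_box_mid in the frame of tray_mid between -0.08 and 0.08 m and y of clip_box_mid in the frame of tray_mid between -0.065 and 0.065 m and z of clip_box_mid in the frame of tray_mid between 0 and 0.04 m); the arm keeps its last pose, push and grip.
It fails at once if the mug is disturbed (distance of mug from where it was at the start of the episode above 0.03 m).
It fails at once if the stapler is disturbed (distance of stapler from where it was at the start of the episode above 0.03 m).
It fails at once if the mouse is disturbed (distance of mouse from where it was at the start of the episode above 0.03 m).
It also fails if it takes over 59 s, if anything falls off the work surface, if the arm or the gripper's body presses on something with over 40 N, if the wrist force passes 120 N, or if a joint passes its speed limit or range.

## Robot

A 7-joint arm with a two-finger parallel gripper is mounted at the origin on the work surface. World frame = base frame: x ahead of the robot, y to its left, z up, the work surface at z = 0. Lengths are in m, angles in rad, forces in N, time in s.
With the tool pointing down it reaches from about 0.4 to 0.85 m from the base axis. Payload 10.4 kg.
Tool frame: the origin (TCP) lies midway between the tips of the shut fingers; the grasp point (between the pads) lies 19 mm behind it; z points along the fingers, y is the line along which they close (so a half turn about z gives the same grasp; the last joint's range is limited). The gripper opens to 87 mm and grips with 3 to 60 N. Pads are 19 mm wide; open, the fingers measure 117 mm over their backs; the gripper's body (75 mm by 190 mm) begins 51 mm behind the grasp point.
Start: joints at [-1.212, 0.332, -0.065, 1.46, 0.022, 1.35, -0.088], TCP at [0.233, 0.58, 0.223] pointing down, gripper open.
Joint ranges: [-2.6, 2.6], [-0.5, 2.12], [-1.47, 1.34], [0.16, 2.42], [-1.27, 4.41], [0.06, 2.06], [-2.6, 2.6]. Speed limits (rad/s): [2.22, 2.22, 2.79, 2.79, 3.14, 3.14, 3.14].

## Interface

Orientations are given as a unit quaternion [x, y, z, w].
In Python, from bench import sensors, eyes, order gives the robot as it stands.
- The arm moves only by the tool arm_command, never from a script. Its argument "steps" is a list of rows, each an object with "rot": the turn, a rotation vector about the world's x, y, z in degrees, a list of three; "slide": the shift along the world's x, y, z in m, a list of three; "grip": the opening, from 0 (shut) to 1 (fully open). A call has exactly 8 rows; each row shifts and turns the commanded pose from where the row before left it; what a row does not reach is not made up. A row lasts 1/8 s, in which the tool goes at most 62.5 mm and 10.7 degrees, less where a joint would pass 70% of its speed; a pose out of reach is approached as far as the arm can. A call with a gripper value outside its range is refused whole. The fingers move at their own pace and stop on an object; "newtons" is the grip in N (left out, the last holds). Time passes only in rows, so rows that do not move let the fingers close, or fill a call up. It gives the time, the measured TCP pose, the force, the opening and the grip force at its end, in the units of the state.
- sensors.read_state(): the state, without advancing time (a new reading comes with each control period).
- eyes.camera(name): name is "side" or "top"; returns a dict with "pixels" (400x640x3 uint8, red, green, blue), "intrinsics" (3x3 intrinsics, pixels), "pose" (4x4, takes a point from camera to world coordinates). Camera axes: x right, y down, z forward; pixel columns grow to the right and rows downward; lengths in m; the calibration is good to about 2 mm. A picture is of the moment at which its call begins. There is no depth.
- order.close_job(): hands the job in; it is judged then, once.
Trained networks look in a picture, given as the dict that the camera call returned (one of the last four; its "shot" number tells which), for a name from the list of things; names that differ only in an ending like _2 or _b are one class to them, and where a whole thing is asked for, a point or a joint stands for the part that bears it (a point fixed in the world has none). Each returns a list of dicts, best first, with "conf" (0 to 1); they miss things now and then, are a little off and sometimes report something else, mostly with a low value. They report only what shows in the picture. A call takes as long as a camera call.
- eyes.look_for(name, picture): "bbox" ([left, top, right, bottom] in pixels, round what is visible of it).
The state is a dict: "time": time; "joint_positions": joint angles; "joint_vel": joint speeds; "joint_torque": joint torques, N m; "ee_pos": TCP position; "eef_rot": TCP orientation; "ft_force": force on the tool from outside, world axes, zero at the start; "torque": the same for the moment, N m; "width": finger opening in m; "grip_force": force on a finger pad.
Only numpy, scipy, OpenCV 4.12 (cv2) and the standard library are available. Lean on these libraries where they do the work, as an engineer would, in place of code of your own. Each camera call takes 0.05 s, during which the arm holds its last target. There are 200 camera calls.

## Working session

There is one attempt and no reset: what is moved stays moved. The work goes in short steps, Python scripts to look and compute and a tool call to move; the robot and the scene stay as the last step left them, time stands still between calls to the robot, and variables do not carry over. Pictures are saved under pics/ and viewed, at most 10 in all, crops included, and the job is handed in when it is done.

Besides the shell and the picture viewer there is one more tool, called after ">>>" as name(argument=value, ...) on one line, values as JSON. arm_command: Moves the arm, as the interface text tells. Its arguments: {"type":"object","properties":{"steps":{"type":"array","items":{"type":"object","properties":{"rot":{"type":"array","items":{"type":"number"}},"slide":{"type":"array","items":{"type":"number"}},"grip":{"type":"number"}}}},"newtons":{"type":"number"}},"required":["steps"]}

```bash
mkdir -p pics; cat > h.py <<'E'
import numpy as np,cv2
from bench import sensors,eyes,order
def ray(p,uv):
    K=p["intrinsics"];T=np.array(p["pose"]);d=T[:3,:3]@np.linalg.solve(np.array(K),[uv[0],uv[1],1.]);return T[:3,3],d
def atz(p,uv,z):
    o,d=ray(p,uv);return o+d*(z-o[2])/d[2]
def proj(p,X):
    T=np.linalg.inv(np.array(p["pose"]));c=T[:3,:3]@np.asarray(X)+T[:3,3];u=np.array(p["intrinsics"])@c;return u[:2]/u[2]
def save(p,n): cv2.imwrite(n,p["pixels"][:,:,::-1])
E
python3 - <<'E'
from h import *
np.set_printoptions(precision=3,suppress=True)
P={n:eyes.camera(n) for n in("top","side")}
for n,p in P.items():
    save(p,f"pics/{n}0.png");print(n,np.array(p["pose"]),np.array(p["intrinsics"]))
    for k in["organiser","tray_mid","knob","ruler","ruler_grip","eraser_mid","clip_box_mid","mug","stapler","mouse"]:
        print(k,[(np.round(d["bbox"],1),round(d["conf"],2)) for d in eyes.look_for(k,p)[:2]])
s=sensors.read_state();print(s["time"],s["ee_pos"],s["eef_rot"],s["width"])
E
```

```text
top [[-0.025 -0.985  0.17   0.376]
 [-1.     0.025 -0.     0.027]
 [-0.004 -0.17  -0.985  1.266]
 [ 0.     0.     0.     1.   ]] [[471.832   0.    314.831]
 [  0.    471.832 203.302]
 [  0.      0.      1.   ]]
organiser [(array([227. , 164.4, 393.5, 254.3]), 0.63)]
tray_mid [(array([316.8, 167. , 368. , 251.9]), 0.61)]
knob [(array([332.1, 235.2, 352.2, 248.6]), 0.72)]
ruler [(array([270.3, 199. , 315.9, 211. ]), 0.79)]
ruler_grip [(array([267.5, 200.8, 315.5, 215.5]), 0.77)]
eraser_mid [(array([328.6, 176.1, 346.5, 189.2]), 0.42), (array([268. , 196.3, 314. , 210.4]), 0.24)]
clip_box_mid [(array([332.1, 197.2, 349. , 222. ]), 0.61)]
mug [(array([148.3, 208.5, 183.6, 250.1]), 0.89), (array([450. , 248.7, 478.8, 288.3]), 0.58)]
stapler [(array([455. , 148.7, 472.7, 200.5]), 0.69)]
mouse [(array([453.6, 251.4, 479.5, 288.9]), 0.76), (array([329.6, 177.7, 347.3, 189.6]), 0.57)]
side [[ 0.641 -0.467  0.61  -0.373]
 [-0.768 -0.399  0.501 -0.757]
 [ 0.009 -0.789 -0.614  1.014]
 [ 0.     0.     0.     1.   ]] [[495.772   0.    315.274]
 [  0.    495.772 202.355]
 [  0.      0.      1.   ]]
organiser [(array([250.8, 160.6, 383.9, 255.6]), 0.76), (array([372.3, 292.9, 408.7, 323.3]), 0.26)]
tray_mid [(array([295.6, 184.8, 370.6, 235.9]), 0.7)]
knob [(array([288.4, 196.7, 302.8, 205.5]), 0.64), (array([305.6, 213. , 314.5, 236. ]), 0.63)]
ruler []
ruler_grip [(array([288.9, 197.6, 302.3, 206.4]), 0.7)]
eraser_mid [(array([336.2, 198. , 350.5, 202.8]), 0.45), (array([288.9, 197.6, 304.2, 208. ]), 0.21)]
clip_box_mid [(array([319.7, 202.9, 334.6, 214.6]), 0.47)]
mug [(array([206.2, 147.4, 235.2, 185. ]), 0.91)]
stapler [(array([422.5, 234.4, 456.8, 274.9]), 0.71), (array([285.7, 198.7, 302. , 208.5]), 0.37)]
mouse [(array([368.2, 291.1, 409. , 322.8]), 0.65), (array([320.2, 203.7, 336.6, 215.9]), 0.64)]
1.1 [0.233 0.58  0.223] [ 0.19   0.982  0.    -0.   ] 0.08701851474448133
```

View pics/top0.png

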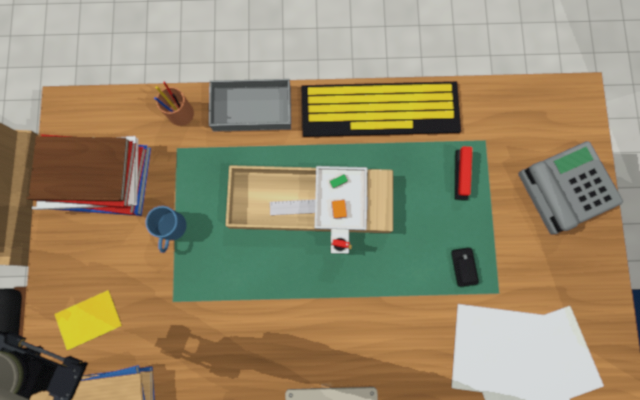

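View pics/side0.png

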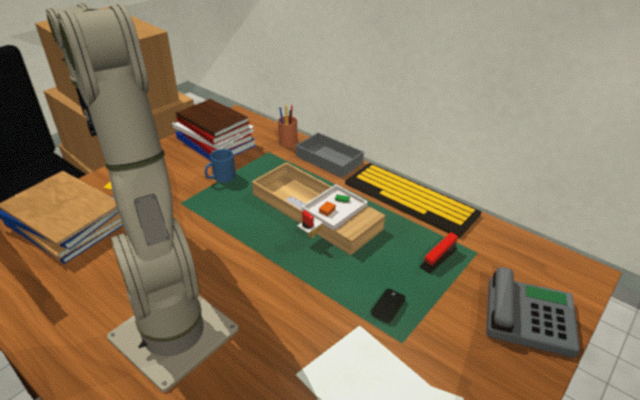

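The top view shows the organiser at about u 227–393, v 165–231, with the tray at u 316–367, the knob near (341,243), the ruler's visible end at u 270–316, the mug at (165,225), the mouse at (465,267) and the stapler at (464,173). The side view agrees with this. Next I'll enlarge the organiser.

```bash
python3 - <<'E'
from h import *
p=eyes.camera("top");im=p["pixels"][155:265,220:400,::-1]
cv2.imwrite("pics/c1.png",cv2.resize(im,None,fx=4.4,fy=4.4,interpolation=cv2.INTER_CUBIC))
E
```

```text
(no output)
```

View pics/c1.png

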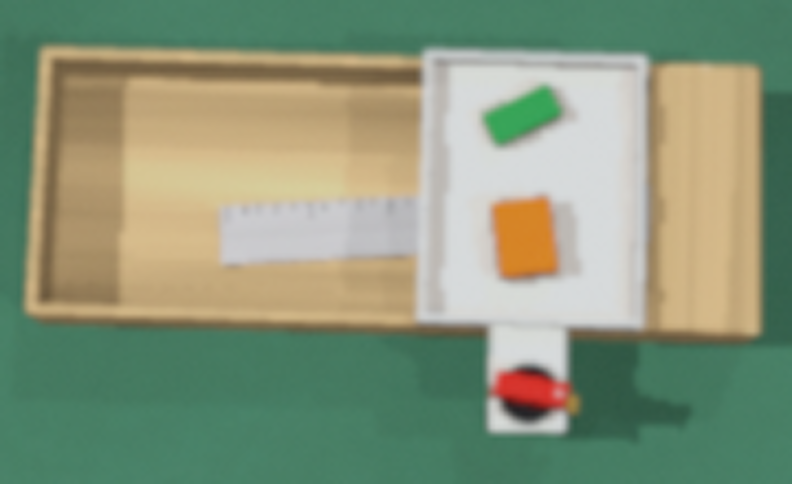

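The crop shows the box's +y end corners at crop (42,48)/(28,316), the tray corners at (424,50)–(644,326), the ruler's end at (220,207)/(222,265), and the knob bar along the organiser's y with its centre near (531,391). From these I'll fit the poses.

```bash
cat > fit.py <<'E'
from h import *
from scipy.optimize import least_squares
np.set_printoptions(precision=4,suppress=True)
p=eyes.camera("top")
f=lambda c:np.array(c)/4.4+[220,155]-.4
M=[(-.08,-.215,.058),(.08,-.215,.058),(.08,.215,.055),(-.08,.215,.055)]
U=[(760,335),(758,65),(42,48),(28,316)]
def w(q,m): c,s=np.cos(q[2]),np.sin(q[2]);return np.array([q[0]+c*m[0]-s*m[1],q[1]+s*m[0]+c*m[1],m[2]])
def go(M,U,x0):
    r=least_squares(lambda q:np.concatenate([proj(p,w(q,m))-f(u) for m,u in zip(M,U)]),x0);print(r.x,np.degrees(r.x[2]),r.fun);return r.x
q=go(M,U,[.5,0,0])
t=go([(.08,.065,.074),(.08,-.065,.074),(-.08,.065,.074),(-.08,-.065,.074)],[(424,50),(648,55),(418,322),(644,326)],[.5,0,0])
a=[atz(p,f(u),.004) if 0 else atz(p,f(u),.009) for u in[(220,207),(222,265),(415,198),(418,256)]]
print("ruler corners",a)
e=(a[0]+a[1])/2;g=(a[2]+a[3])/2;d=(g-e)/np.linalg.norm(g-e);print("len w",np.linalg.norm(a[0]-a[1]),"centre",e+.155*d,"dir",d,"enda",e)
inv=lambda q,X:np.array([[np.cos(q[2]),np.sin(q[2])],[-np.sin(q[2]),np.cos(q[2])]])@(X[:2]-q[:2])
print("in org: enda",inv(q,e),"ctr",inv(q,e+.155*d),"endb",inv(q,e+.31*d),"tray",inv(q,t[:2]))
for u,z in[((492,386),.104),((570,396),.104),((531,391),.104),((529,393),.07)]: print("knob",atz(p,f(u),z))
print("knob pred from org", w(t,(-.12,0,.092)), w([q[0],q[1],q[2]],(-.12,-.085,.092)))
for n,b in[("mug",(165,215)),("mouse",(466,270)),("stap",(464,174))]: print(n,atz(p,b,.03))
E
python3 fit.py
```

```text
[ 0.6005  0.0403 -0.0511] -2.927912524004811 [ 0.0189 -0.4596  0.3792  0.3324 -0.0132  0.4433 -0.3792 -0.3052]
[ 0.5969 -0.04   -0.0497] -2.8453654441790732 [ 0.3376  0.2237 -0.505   0.2528  0.1625 -0.392   0.002  -0.0548]
ruler corners [array([0.6012, 0.1493, 0.009 ]), array([0.5651, 0.1484, 0.009 ]), array([0.6038, 0.0293, 0.009 ]), array([0.5676, 0.0284, 0.009 ])]
len w 0.03608327486057807 centre [ 0.5864 -0.0061  0.009 ] dir [ 0.0213 -0.9998  0.    ] enda [0.5831 0.1489 0.009 ]
in org: enda [-0.0229  0.1075] ctr [-0.0117 -0.0471] endb [-0.0005 -0.2017] tray [ 0.0005 -0.0805]
knob [ 0.4786 -0.0113  0.104 ]
knob [ 0.4719 -0.0547  0.104 ]
knob [ 0.4752 -0.033   0.104 ]
knob [ 0.477  -0.0336  0.07  ]
knob pred from org [ 0.477  -0.0341  0.092 ] [ 0.4764 -0.0384  0.092 ]
mug [0.5685 0.4247 0.03  ]
mouse [ 0.4047 -0.3601  0.03  ]
stap [ 0.6595 -0.3749  0.03  ]
```

>>> arm_command(steps=[{"rot": [0, 0, -4.8], "slide": [0.02, -0.036, 0], "grip": 0.45}, {"rot": [0, 0, -4.8], "slide": [0.02, -0.036, 0], "grip": 0.45}, {"rot": [0, 0, -4.8], "slide": [0.02, -0.036, 0], "grip": 0.45}, {"rot": [0, 0, -4.8], "slide": [0.02, -0.036, 0], "grip": 0.45}, {"rot": [0, 0, -4.8], "slide": [0.02, -0.036, 0], "grip": 0.45}, {"rot": [0, 0, -4.8], "slide": [0.02, -0.036, 0], "grip": 0.45}, {"rot": [0, 0, -4.8], "slide": [0.02, -0.036, 0], "grip": 0.45}, {"rot": [0, 0, -4.8], "slide": [0.02, -0.036, 0], "grip": 0.45}])

```text
time: 2.2
ee_pos: [0.3934, 0.2908, 0.2228]
eef_rot: [0.503, 0.864, 0.0, 0.0]
ft_force: [0.9, 0.6, -0.7]
width: 0.0393
grip_force: 0.0
```

>>> arm_command(steps=[{"rot": [0, 0, -4.8], "slide": [0.0104, -0.0405, -0.008], "grip": 0.45}, {"rot": [0, 0, -4.8], "slide": [0.0104, -0.0405, -0.008], "grip": 0.45}, {"rot": [0, 0, -4.8], "slide": [0.0104, -0.0405, -0.008], "grip": 0.45}, {"rot": [0, 0, -4.8], "slide": [0.0104, -0.0405, -0.008], "grip": 0.45}, {"rot": [0, 0, -4.8], "slide": [0.0104, -0.0405, -0.008], "grip": 0.45}, {"rot": [0, 0, -4.8], "slide": [0.0104, -0.0405, -0.008], "grip": 0.45}, {"rot": [0, 0, -4.8], "slide": [0.0104, -0.0405, -0.008], "grip": 0.45}, {"rot": [0, 0, -4.8], "slide": [0.0104, -0.0405, -0.008], "grip": 0.45}])

```text
time: 3.2
ee_pos: [0.4764, -0.0332, 0.1586]
eef_rot: [0.759, 0.651, 0.0, 0.0]
ft_force: [0.7, 1.4, -0.6]
width: 0.0391
grip_force: 0.0
```

>>> arm_command(newtons=20, steps=[{"slide": [0, 0, -0.025], "grip": 0.45}, {"slide": [0, 0, -0.025], "grip": 0.45}, {"slide": [0, 0, -0.02], "grip": 0.45}, {"slide": [0, 0, -0.012], "grip": 0.45}, {"grip": 0.45}, {"grip": 0}, {"grip": 0}, {"grip": 0}])

```text
schema error: expected keys rot, slide, grip
```

>>> arm_command(newtons=20, steps=[{"rot": [0, 0, 0], "slide": [0, 0, -0.025], "grip": 0.45}, {"rot": [0, 0, 0], "slide": [0, 0, -0.025], "grip": 0.45}, {"rot": [0, 0, 0], "slide": [0, 0, -0.02], "grip": 0.45}, {"rot": [0, 0, 0], "slide": [0, 0, -0.012], "grip": 0.45}, {"rot": [0, 0, 0], "slide": [0, 0, 0], "grip": 0.45}, {"rot": [0, 0, 0], "slide": [0, 0, 0], "grip": 0}, {"rot": [0, 0, 0], "slide": [0, 0, 0], "grip": 0}, {"rot": [0, 0, 0], "slide": [0, 0, 0], "grip": 0}])

```text
time: 4.2
ee_pos: [0.4762, -0.0319, 0.077]
eef_rot: [0.759, 0.652, 0.0, 0.0]
ft_force: [-7.0, 0.1, 4.4]
width: 0.017
grip_force: 4.2
```

>>> arm_command(steps=[{"rot": [0, 0, 0], "slide": [0, 0, 0], "grip": 0}, {"rot": [0, 0, -7], "slide": [0, 0, 0], "grip": 0}, {"rot": [0, 0, -9], "slide": [0, 0, 0], "grip": 0}, {"rot": [0, 0, -9], "slide": [0, 0, 0], "grip": 0}, {"rot": [0, 0, -9], "slide": [0, 0, 0], "grip": 0}, {"rot": [0, 0, -9], "slide": [0, 0, 0], "grip": 0}, {"rot": [0, 0, -9], "slide": [0, 0, 0], "grip": 0}, {"rot": [0, 0, -9], "slide": [0, 0, 0], "grip": 0}])

```text
time: 5.2
ee_pos: [0.4748, -0.0317, 0.0767]
eef_rot: [0.985, 0.174, -0.001, -0.001]
ft_force: [-9.4, 0.5, 10.3]
width: 0.014
grip_force: 20.0
```

>>> arm_command(steps=[{"rot": [0, 0, -7], "slide": [-0.001, 0, 0.001], "grip": 0}, {"rot": [0, 0, -6], "slide": [0, 0, 0], "grip": 0}, {"rot": [0, 0, 0], "slide": [0, 0.005, 0], "grip": 0}, {"rot": [0, 0, 0], "slide": [0.0005, 0.01, 0], "grip": 0}, {"rot": [0, 0, 0], "slide": [0.001, 0.02, 0], "grip": 0}, {"rot": [0, 0, 0], "slide": [0.001, 0.02, 0], "grip": 0}, {"rot": [0, 0, 0], "slide": [0.001, 0.02, 0], "grip": 0}, {"rot": [0, 0, 0], "slide": [0.001, 0.02, 0], "grip": 0}])

```text
time: 6.2
ee_pos: [0.4797, 0.0636, 0.0772]
eef_rot: [0.998, 0.065, 0.0, 0.001]
ft_force: [7.3, -2.4, -15.4]
width: 0.0142
grip_force: 20.0
```

>>> arm_command(steps=[{"rot": [0, 0, 0], "slide": [0.001, 0.02, 0], "grip": 0}, {"rot": [0, 0, 0], "slide": [0.001, 0.02, 0], "grip": 0}, {"rot": [0, 0, 0], "slide": [0.001, 0.02, 0], "grip": 0}, {"rot": [0, 0, 0], "slide": [0.001, 0.02, 0], "grip": 0}, {"rot": [0, 0, 0], "slide": [0.001, 0.02, 0], "grip": 0}, {"rot": [0, 0, 0], "slide": [0.0005, 0.015, 0], "grip": 0}, {"rot": [0, 0, 0], "slide": [0.0005, 0.008, 0], "grip": 0}, {"rot": [0, 0, 0], "slide": [0, 0.004, 0], "grip": 0}])

```text
time: 7.2
ee_pos: [0.4865, 0.1901, 0.0772]
eef_rot: [0.998, 0.065, 0.001, 0.001]
ft_force: [10.4, -2.7, -15.1]
width: 0.0139
grip_force: 20.0
```

>>> arm_command(steps=[{"rot": [0, 0, 0], "slide": [0, 0.004, 0], "grip": 0}, {"rot": [0, 0, 0], "slide": [0, 0, 0], "grip": 0}, {"rot": [0, 0, 0], "slide": [0, 0, 0], "grip": 0.45}, {"rot": [0, 0, 0], "slide": [0, 0, 0], "grip": 0.45}, {"rot": [0, 0, 0], "slide": [0, 0, 0], "grip": 0.45}, {"rot": [0, 0, 0], "slide": [0, 0, 0.03], "grip": 0.45}, {"rot": [0, 0, 0], "slide": [0, 0, 0.04], "grip": 0.45}, {"rot": [0, 0, 0], "slide": [-0.05, 0, 0.03], "grip": 0.45}])

```text
time: 8.2
ee_pos: [0.437, 0.1939, 0.1793]
eef_rot: [0.998, 0.063, 0.001, 0.0]
ft_force: [0.1, 2.0, 0.8]
width: 0.0393
grip_force: 0.0
```

```bash
python3 - <<'E'
from h import *
p=eyes.camera("top");im=p["pixels"][155:265,220:400,::-1]
cv2.imwrite("pics/c2.png",cv2.resize(im,None,fx=4.4,fy=4.4,interpolation=cv2.INTER_CUBIC))
print(eyes.look_for("ruler_grip",p)[:2]);s=sensors.read_state();print(s["ee_pos"],s["time"],s["joint_positions"])
E
```

```text
[{'bbox': [275.7, 197.4, 367.6, 211.9], 'conf': 0.56}]
[0.43400763 0.1953887  0.18109496] 8.3 [-1.03231785  0.00905641  0.52452866  1.92578908 -0.00840951  1.20313535
 -1.94559013]
```

View pics/c2.png

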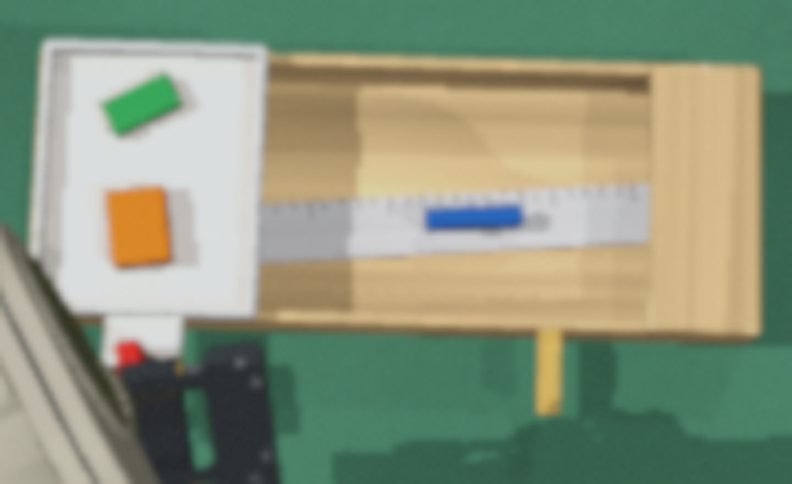

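The tray is at its left end with eraser and clip box in it, the keeper is at crop (548,370), and the rib spans crop (426,207)–(522,229). I'll measure the rib.

```bash
python3 - <<'E'
from h import *
np.set_printoptions(precision=4,suppress=True)
p=eyes.camera("top")
im=p["pixels"];hsv=cv2.cvtColor(im,cv2.COLOR_RGB2HSV)
m=((hsv[...,0]>100)&(hsv[...,0]<130)&(hsv[...,1]>110)).astype(np.uint8);m[:,:300]=0;m[:195]=0;m[215:]=0;m[:,350:]=0
ys,xs=np.nonzero(m);print(len(xs),xs.min(),xs.max(),ys.min(),ys.max(),xs.mean(),ys.mean())
f=lambda c:np.array(c)/4.4+[220,155]-.4
c=[atz(p,f(u),.033) for u in[(426,207),(522,205),(427,230),(522,227)]];print(np.array(c),np.mean(c,0))
print(atz(p,(xs.mean(),ys.mean()),.033))
# ruler strip edges between tray and cover
for u in[(264,205),(648,184),(264,262),(648,242)]:print(atz(p,f(u),.009))
E
```

```text
90 317 337 202 206 327.26666666666665 204.06666666666666
[[ 0.5937  0.0228  0.033 ]
 [ 0.5935 -0.0351  0.033 ]
 [ 0.5797  0.0226  0.033 ]
 [ 0.5801 -0.0346  0.033 ]] [ 0.5867 -0.0061  0.033 ]
[ 0.5865 -0.0058  0.033 ]
[0.6017 0.1223 0.009 ]
[ 0.6089 -0.1142  0.009 ]
[0.5663 0.1227 0.009 ]
[ 0.5728 -0.1127  0.009 ]
```

>>> arm_command(steps=[{"rot": [0, 0, 9.5], "slide": [0.019, -0.025, 0], "grip": 0.4}, {"rot": [0, 0, 9.5], "slide": [0.019, -0.025, 0], "grip": 0.4}, {"rot": [0, 0, 9.5], "slide": [0.019, -0.025, 0], "grip": 0.4}, {"rot": [0, 0, 9.5], "slide": [0.019, -0.025, 0], "grip": 0.4}, {"rot": [0, 0, 9.5], "slide": [0.019, -0.025, 0], "grip": 0.4}, {"rot": [0, 0, 9.5], "slide": [0.019, -0.025, -0.01], "grip": 0.4}, {"rot": [0, 0, 9.5], "slide": [0.019, -0.025, -0.02], "grip": 0.4}, {"rot": [0, 0, 9.5], "slide": [0.019, -0.025, -0.02], "grip": 0.4}])

```text
time: 9.35
ee_pos: [0.5884, -0.007, 0.1259]
eef_rot: [0.745, 0.667, -0.0, -0.0]
ft_force: [0.4, 1.0, 0.2]
width: 0.035
grip_force: 0.0
```

```bash
python3 - <<'E'
from h import *
s=sensors.read_state();print(s["ee_pos"],s["eef_rot"],s["joint_positions"],s["width"])
from scipy.spatial.transform import Rotation as R
print(R.from_quat(s["eef_rot"]).as_matrix())
E
```

```text
[ 0.58837945 -0.00699584  0.12591785] [ 7.45070409e-01  6.66985645e-01 -4.84397785e-04 -1.44570074e-05] [-5.59290840e-01  3.62835954e-01  6.06581328e-01  1.70878943e+00
 -2.23766322e-01  1.14084126e+00  3.92271962e-04] 0.035008928872097965
[[ 1.10259828e-01  9.93902521e-01 -7.41106144e-04]
 [ 9.93902549e-01 -1.10260297e-01 -6.24629762e-04]
 [-7.02535679e-04 -6.67715716e-04 -9.99999530e-01]]
```

>>> arm_command(newtons=40, steps=[{"rot": [0, 0, 4], "slide": [-0.001, 0.001, -0.03], "grip": 0.4}, {"rot": [0, 0, 3.8], "slide": [-0.001, 0, -0.03], "grip": 0.4}, {"rot": [0, 0, 0], "slide": [0, 0, -0.025], "grip": 0.4}, {"rot": [0, 0, 0], "slide": [0, 0, -0.018], "grip": 0.4}, {"rot": [0, 0, 0], "slide": [0, 0, -0.01], "grip": 0.4}, {"rot": [0, 0, 0], "slide": [0, 0, 0], "grip": 0.4}, {"rot": [0, 0, 0], "slide": [0, 0, 0], "grip": 0}, {"rot": [0, 0, 0], "slide": [0, 0, 0], "grip": 0}])

```text
time: 10.35
ee_pos: [0.5861, -0.0049, 0.0154]
eef_rot: [0.7, 0.714, 0.001, 0.0]
ft_force: [-0.2, 0.9, -0.1]
width: 0.0217
grip_force: 0.0
```

>>> arm_command(steps=[{"rot": [0, 0, 0], "slide": [0, 0, 0], "grip": 0}, {"rot": [0, 0, 0], "slide": [0, 0, 0], "grip": 0}, {"rot": [0, 0, 0], "slide": [0, 0, 0], "grip": 0}, {"rot": [0, 0, 0], "slide": [0, 0, 0], "grip": 0}, {"rot": [0, 0, 0], "slide": [0, 0, 0.002], "grip": 0}, {"rot": [0, 0, 0], "slide": [0, 0, 0.003], "grip": 0}, {"rot": [0, 0, 0], "slide": [0, 0, 0.003], "grip": 0}, {"rot": [0, 0, 0], "slide": [0, 0, 0], "grip": 0}])

```text
time: 11.35
ee_pos: [0.5857, -0.0049, 0.0228]
eef_rot: [0.7, 0.714, 0.0, 0.0]
ft_force: [1.1, 0.3, -2.2]
width: 0.0119
grip_force: 40.0
```

>>> arm_command(steps=[{"rot": [0, 0, 0], "slide": [0.0005, 0.008, 0], "grip": 0}, {"rot": [0, 0, 0], "slide": [0.001, 0.014, 0], "grip": 0}, {"rot": [0, 0, 0], "slide": [0.001, 0.015, 0], "grip": 0}, {"rot": [0, 0, 0], "slide": [0.001, 0.015, 0], "grip": 0}, {"rot": [0, 0, 0], "slide": [0.0005, 0.014, 0], "grip": 0}, {"rot": [0, 0, 0], "slide": [0, 0.01, 0], "grip": 0}, {"rot": [0, 0, 0], "slide": [0, 0, 0], "grip": 0}, {"rot": [0, 0, 0], "slide": [0, 0, 0], "grip": 0}])

```text
time: 12.35
ee_pos: [0.5896, 0.0703, 0.0226]
eef_rot: [0.7, 0.714, -0.0, 0.0]
ft_force: [0.4, -0.3, -2.5]
width: 0.0113
grip_force: 40.0
```

```bash
python3 - <<'E'
from h import *
p=eyes.camera("top");im=p["pixels"][155:265,220:400,::-1]
cv2.imwrite("pics/c3.png",cv2.resize(im,None,fx=4.4,fy=4.4,interpolation=cv2.INTER_CUBIC))
E
```

```text
(no output)
```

View pics/c3.png

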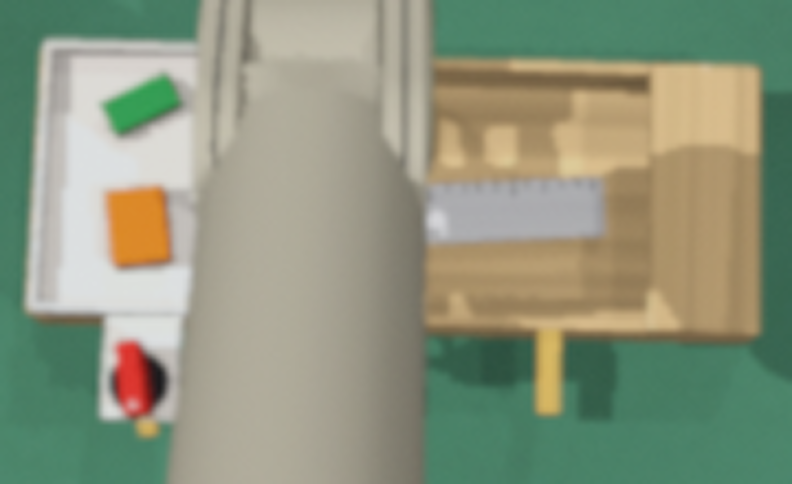

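The ruler's right end is now at crop (604,207), about 27 mm clear of the cover edge at 650. The tray is unmoved and the things are still in it. Next I'll tip it.

>>> arm_command(steps=[{"rot": [-2, 0, 0], "slide": [0, 0, 0.006], "grip": 0}, {"rot": [-3, 0, 0], "slide": [0, 0.0005, 0.0075], "grip": 0}, {"rot": [-3, 0, 0], "slide": [0, 0.0005, 0.0075], "grip": 0}, {"rot": [-3, 0, 0], "slide": [0, 0.0005, 0.0075], "grip": 0}, {"rot": [-2, 0, 0], "slide": [0, 0.0005, 0.005], "grip": 0}, {"rot": [-2, 0, 0], "slide": [0, 0.0005, 0.005], "grip": 0}, {"rot": [0, 0, 0], "slide": [0, 0, 0], "grip": 0}, {"rot": [0, 0, 0], "slide": [0, 0, 0], "grip": 0}])

```text
time: 13.4
ee_pos: [0.5895, 0.073, 0.0609]
eef_rot: [0.694, 0.708, -0.093, 0.091]
ft_force: [-0.5, 0.1, -2.7]
width: 0.0117
grip_force: 40.0
```

```bash
python3 - <<'E'
from h import *
from scipy.spatial.transform import Rotation as R
s=sensors.read_state();print(s["ee_pos"],s["ft_force"],s["torque"],s["joint_positions"]);M=R.from_quat(s["eef_rot"]).as_matrix();print(M)
c=s["ee_pos"]+.0104*M[:,2];u=M[:,0]*np.sign(M[1,0]);print("ends a,b",c+.155*u,c-.155*u)
p=eyes.camera("side");im=p["pixels"][130:290,210:430,::-1]
cv2.imwrite("pics/s4.png",cv2.resize(im,None,fx=3.6,fy=3.6,interpolation=cv2.INTER_CUBIC))
E
```

```text
[0.5894528  0.07302875 0.06089788] [-0.53512248  0.14930056 -2.74912765] [ 0.33418435  0.00753728 -0.02159645] [-0.82843432  0.51755386  0.62088376  1.70930881 -0.04509143  1.06903129
 -0.21983445]
[[-1.91685985e-02  9.99816216e-01 -3.13802659e-04]
 [ 9.65791074e-01  1.84350796e-02 -2.58665321e-01]
 [-2.58611998e-01 -5.26131950e-03 -9.65966952e-01]]
ends a,b [0.5864784  0.22003625 0.01076697] [ 0.59242067 -0.07935898  0.09093669]
```

View pics/s4.png

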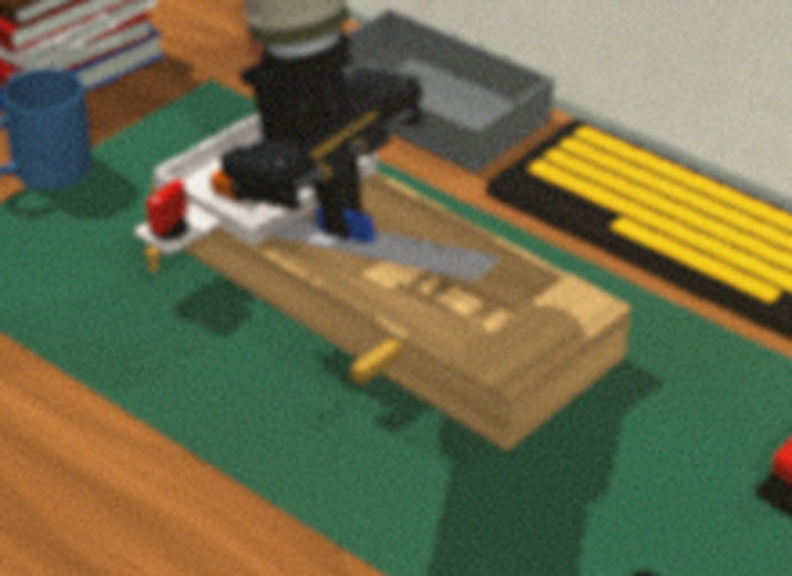

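The ruler is tipped: its right end is at crop (495,265), above the cover's height, its left end is under the tray, and nothing touches. Now I'll draw it out along its own axis.

>>> arm_command(steps=[{"rot": [0, 0, 0], "slide": [0.0003, -0.01, 0.0027], "grip": 0}, {"rot": [0, 0, 0], "slide": [0.0004, -0.018, 0.0048], "grip": 0}, {"rot": [0, 0, 0], "slide": [0.0004, -0.018, 0.0048], "grip": 0}, {"rot": [0, 0, 0], "slide": [0.0004, -0.018, 0.0048], "grip": 0}, {"rot": [0, 0, 0], "slide": [0.0004, -0.018, 0.0048], "grip": 0}, {"rot": [0, 0, 0], "slide": [0.0004, -0.018, 0.0048], "grip": 0}, {"rot": [0, 0, 0], "slide": [0.0004, -0.018, 0.0048], "grip": 0}, {"rot": [0, 0, 0], "slide": [0.0003, -0.012, 0.003], "grip": 0}])

```text
time: 14.45
ee_pos: [0.5926, -0.058, 0.096]
eef_rot: [0.694, 0.708, -0.093, 0.092]
ft_force: [0.7, 0.4, -1.6]
width: 0.0115
grip_force: 40.0
```

>>> arm_command(steps=[{"rot": [0, 0, 0], "slide": [0, 0, 0.01], "grip": 0}, {"rot": [0, 0, 0], "slide": [0, 0, 0.02], "grip": 0}, {"rot": [0, 0, 0], "slide": [0, 0, 0.025], "grip": 0}, {"rot": [0, 0, 0], "slide": [0, 0, 0.025], "grip": 0}, {"rot": [3, 0, 0], "slide": [0, 0, 0.025], "grip": 0}, {"rot": [4, 0, 0], "slide": [0, 0, 0.02], "grip": 0}, {"rot": [4, 0, 0], "slide": [0, 0, 0.015], "grip": 0}, {"rot": [4, 0, 0], "slide": [0, 0, 0.01], "grip": 0}])

```text
time: 15.45
ee_pos: [0.5929, -0.0555, 0.2471]
eef_rot: [0.7, 0.715, 0.002, -0.0]
ft_force: [0.2, 0.1, -2.4]
width: 0.0116
grip_force: 40.0
```

>>> arm_command(steps=[{"rot": [0, 0, 0], "slide": [0, 0, 0], "grip": 0}, {"rot": [0, 0, 0], "slide": [0, 0, 0], "grip": 0}, {"rot": [0, 0, 0], "slide": [0, 0, 0], "grip": 0}, {"rot": [0, 0, 0], "slide": [0, 0, 0], "grip": 0}, {"rot": [0, 0, 0], "slide": [0, 0, 0], "grip": 0}, {"rot": [0, 0, 0], "slide": [0, 0, 0], "grip": 0}, {"rot": [0, 0, 0], "slide": [0, 0, 0], "grip": 0}, {"rot": [0, 0, 0], "slide": [0, 0, 0], "grip": 0}])

```text
time: 16.45
ee_pos: [0.5925, -0.0565, 0.2456]
eef_rot: [0.7, 0.714, 0.0, 0.0]
ft_force: [-0.2, 0.0, -2.7]
width: 0.0117
grip_force: 40.0
```

```bash
python3 - <<'E'
from h import *
from scipy.spatial.transform import Rotation as R
s=sensors.read_state();print(s["time"],s["ee_pos"],s["ft_force"],s["width"],s["grip_force"]);M=R.from_quat(s["eef_rot"]).as_matrix()
c=s["ee_pos"]+.0104*M[:,2];u=M[:,0]*np.sign(M[1,0]);print("ends a,b",c+.155*u,c-.155*u)
a=eyes.camera("top");b=eyes.camera("side")
f=lambda im:cv2.resize(im,None,fx=2.6,fy=2.6,interpolation=cv2.INTER_CUBIC)
cv2.imwrite("pics/e5.png",np.vstack([f(a["pixels"][150:260,215:415,::-1]),f(b["pixels"][130:245,215:415,::-1])]))
E
```

```text
16.45 [ 0.59254337 -0.05651247  0.24558156] [-0.23050244  0.00850114 -2.6564706 ] 0.011656194668364728 39.991657733917236
ends a,b [0.58951619 0.09845806 0.23518293] [ 0.59557185 -0.21148279  0.23518019]
```

View pics/e5.png

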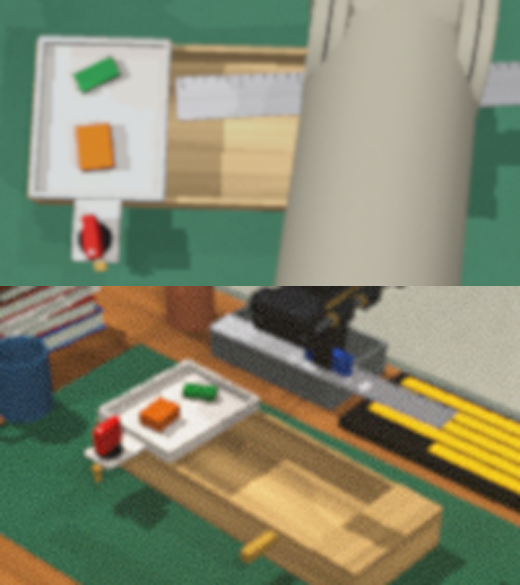

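The ruler is held level, well above the empty organiser (about 235 mm). The tray is at its left end with eraser and clip box in it (crop (97,73) and (95,147)). I'll hand the job in.

```bash
python3 -c "
from bench import order
print(order.close_job())"
```

```text
the job is handed in; nothing more can be done
None
```

The tray is unclamped and at its left end with the eraser and clip box still in it, and the gripper holds the ruler still and level, rib up, about 23 cm above the desk; the arm stayed clear of mug, stapler and mouse, and the job is handed in, though no verdict came back.

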